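# Heat sink out of the slide-lid parts case

## Task

Slide the lid of the grey parts case along its tracks until the middle compartment is fully uncovered, leaving the lid hanging in the tracks, then lift out the heat sink and set it down gently, flat and upright, in the shallow steel tray. A stop that cannot be seen blocks the tracks at one end, so feel which way the lid goes and do not force it. Leave the other things on the bench where they are.

Things in the scene. Friction and masses are not known exactly. Their poses are not given: they have to be found in the camera images.
- case: Grey plastic parts case, screwed down: 130 (its x) x 210 (its y) x 55 high, floor 5 thick. Origin: centre of its underside. The middle compartment is 100 (x) by 104 (y, from -52 to 52), between cross walls 38 high; the end bays hold black relays. Seen from above the opening between the lips is 100 wide (x from -50 to 50).
- track (a point): Centre of the case at track height, 44 above its underside, axes as the case's. Grooves along y in both long walls, open at both ends, guide the lid: it lies on ledges here, under lips 7 to 11 higher. A hidden stop in the grooves is at the +y or the -y end (changes from run to run): towards it the lid moves under 5 mm, then is solid; the other way it slides with under 4 N.
- lid: Loose pale lid in the tracks, 117 (x) x 190 (y), plate 5 thick, 0.12 to 0.2 kg, first centred on the case. Origin: centre of its underside, axes as the case's. A raised block 88 x 92 (y), 8 high, on its middle is pushed at its end faces (y +-46). The compartment is clear with the lid's centre about 150 along y from the case's; up to 175 the tracks hold it, beyond 200 it falls out.
- heatsink: Loose finned aluminium heat sink, 36 (x) x 90 (y) x 34 high, 0.15 to 0.3 kg, fins up, running along y; gripped by its long flat sides. Origin: centre of its underside. It starts on the floor of the case's middle compartment (5 above the bench), long side along the case's y to a few degrees, within 6 mm of the middle.
- tray: Shallow open steel tray, fixed on the bench between robot and case: 80 (its x) x 140 (its y) x 12 high outside, walls and floor 3 thick. Origin: centre of its underside. The heat sink fits lengthwise along the tray's y.
- glue: Bystander: white bottle 38 across, 100 high, standing. Origin: centre of underside.
- meter: Bystander: yellow hand meter 75 x 140 x 32 high, lying. Origin: centre of underside.
- driver: Bystander: screwdriver 190 long lying beyond the case. Origin: under its middle or so.
Things that resemble listed ones, but are neither listed nor needed, are in the scene too. Leave any pink, red or yellow look-alike of the lid alone.

How it is judged (in metres and radians):
On the way, in this order (a step that is already met when the one before it is completed fails the run):
1. the lid has been slid clear of the middle compartment along its tracks, with the heat sink still in the case ((y of lid in the frame of case above 0.138 m or y of lid in the frame of case below -0.138 m) and y of lid in the frame of case between -0.195 and 0.195 m and z of lid in the frame of case above 0.035 m and angle between lid's own z axis and vertical below 0.2 rad and z of heatsink in the frame of case below 0.012 m and horizontal distance between heatsink and case below 0.03 m), for 0.2 s.
2. the heat sink is held by the fingers above the case's rim, the lid still in its tracks (z of heatsink in the frame of case above 0.056 m and contact force between the fingers and heatsink above 1 N and y of lid in the frame of case between -0.195 and 0.195 m and z of lid in the frame of case above 0.035 m and angle between lid's own z axis and vertical below 0.2 rad), for 0.1 s.
At the end, for the whole second after the job is handed in: The heat sink lies flat and upright (within 0.06 rad) on the tray's floor, inside its walls and at rest; the lid hangs at rest in its tracks, its centre 138 to 195 mm along the tracks from the case's centre, level within 0.2 rad (x of heatsink in the frame of tray between -0.025 and 0.025 m and y of heatsink in the frame of tray between -0.03 and 0.03 m and z of heatsink in the frame of tray between -0.001 and 0.007 m and angle between heatsink's own z axis and vertical below 0.06 rad and linear speed of each of heatsink, lid below 0.02 m/s and (y of lid in the frame of case above 0.138 m or y of lid in the frame of case below -0.138 m) and y of lid in the frame of case between -0.195 and 0.195 m and z of lid in the frame of case above 0.035 m and angle between lid's own z axis and vertical below 0.2 rad); the robot touches nothing.
It fails at once if the lid is forced: more than 60 N from the arm on the lid (contact force between any of the fingers, the arm and lid above 60 N).
It fails at once if the heat sink is let go more than 20 mm above the tray's floor (x of heatsink in the frame of tray between -0.06 and 0.06 m and y of heatsink in the frame of tray between -0.09 and 0.09 m and z of heatsink in the frame of tray above 0.023 m and contact force between the fingers and heatsink below 0.05 N).
It fails at once if the heat sink is tipped over (angle between heatsink's own z axis and vertical above 0.8 rad).
It fails at once if a bystander (glue bottle, meter or screwdriver) is moved by more than 15 mm (distance of any of glue, meter, driver from where it was at the start of the episode above 0.015 m).
It also fails if it takes over 66 s, if anything falls off the work surface, if the arm or the gripper's body presses on something with over 40 N, if the wrist force passes 120 N, or if a joint passes its speed limit or range.

## Robot

A 6-joint arm with a two-finger parallel gripper is mounted at the origin on the work surface. World frame = base frame: x ahead of the robot, y to its left, z up, the work surface at z = 0. Lengths are in mm, angles in rad, forces in N, time in s.
With the tool pointing down it reaches from about 375 to 750 mm from the base axis. Payload 9 kg.
Tool frame: the origin (TCP) lies at the very end of the fingers, on their centre line; the grasp point (between the pads) lies 19 mm behind it (manip.pinch_z is the distance from the TCP to the grasp point, in mm); z points along the fingers, y is the line along which they close (so a half turn about z gives the same grasp; the last joint's range is limited). The gripper opens to 85 mm and grips with 20 to 120 N. Pads are 22 mm wide; open, the fingers measure 114 mm over their backs; the gripper's body (76 mm by 85 mm) begins 54 mm behind the grasp point. The pads swing forward as they close: fully open they stand 13 mm farther back than shut.
Start: joints at [1.031, 0.104, 0.097, 1.564, 0, 1.353], TCP at [189.77, 569.231, 231.331] pointing down, gripper open.
Joint ranges: [-2.99, 2.99], [-0.84, 1.86], [-1.1, 1.16], [-1.84, 2.11], [-1.51, 1.56], [-3.14, 3.14]. Speed limits (rad/s): [2.22, 2.22, 2.57, 3.14, 3.14, 3.14].

## Interface

Orientations are given as a 3x3 rotation matrix whose columns are the frame's x, y, z axes.
In Python, from station import manip, eyes, order gives the robot as it stands. The module is installed in compiled form; this text tells all that it offers.
- The arm moves only by the tool carry_out, never from a script. Its argument "commands" is a list of rows, each a list of 7 numbers: the shift along the tool's x, y, z in units of 30 mm (1.0 is 30 mm), then the turn, a rotation vector about the tool's x, y, z in units of 6 degrees (1.0 is 6 degrees), then the finger opening in mm, from 0 to 85.4. A call has 1 to 12 rows; each row is the pose to reach, as a shift and turn from the pose commanded when the call began, along the tool's axes at that moment; what a row does not reach only later rows make up. A row lasts 1/12 s, in which the tool goes at most 41.7 mm and 7.16 degrees, less where a joint would pass 70% of its speed; a pose out of reach is approached as far as the arm can. A call with a gripper value outside its range is refused whole. The fingers move at their own pace and stop on an object; "squeeze" is the grip in N (left out, the last holds). Time passes only in rows, so rows that repeat a pose let the fingers close. It gives the time, the measured TCP pose, the force, the opening and the grip force at its end, in the units of the state.
- manip.get_obs(): the state, without advancing time (a new reading comes with each control period).
- eyes.grab_frame(name): name is "scene" or "top" or "wrist"; returns a dict with "img" (384x512x3 uint8, blue, green, red), "range_z" (384x512 float32, mm along the optical axis (not along the pixel's ray), 0 where there is no reading), "fx", "fy", "cx", "cy" (pixels), "eye" and "rotation" of the camera in the world; the wrist camera has in their place "tool_from_camera" (4x4, takes a point from camera to tool coordinates, whose origin is the TCP and whose axes are the flange's). Camera axes: x right, y down, z forward; pixel columns grow to the right and rows downward; lengths in mm; the calibration is good to about 2 mm. The wrist camera is an equidistant fisheye: a pixel r from the principal point sees the ray r / f radians off the axis. A picture is of the moment at which its call begins: read the wrist's pose just before it.
- order.finish_job(): hands the job in; it is judged then, once.
The state is a dict: "time": time; "joint_pos": joint angles; "joint_vel": joint speeds; "joint_torque": joint torques, N m; "ee_pos": TCP position; "tcp_rot": TCP orientation; "force": force on the tool from outside, world axes, zero at the start; "moment": the same for the moment, N m; "finger_gap": finger opening in mm; "gripper_force": force on a finger pad.
Only numpy, scipy, OpenCV 4.12 (cv2) and the standard library are available. Lean on these libraries where they do the work, as an engineer would, in place of code of your own. Each camera call takes 0.05 s, during which the arm holds its last target. There are 200 camera calls.

## Working session

There is one attempt and no reset: what is moved stays moved. The work goes in short steps, Python scripts to look and compute and a tool call to move; the robot and the scene stay as the last step left them, time stands still between calls to the robot, and variables do not carry over. Pictures are saved under pics/ and viewed, at most 10 in all, crops included, and the job is handed in when it is done.

Besides the shell and the picture viewer there is one more tool, called after "Call:" as name([rows], argument=value, ...), one row to a line, values as JSON. carry_out: Moves the arm, as the interface text tells. Its arguments: {"type":"object","properties":{"commands":{"type":"array","items":{"type":"array","items":{"type":"number"}}},"squeeze":{"type":"number"}},"required":["commands"]}

```bash
mkdir -p pics
cat > h.py <<'E'
import numpy as np, cv2
from station import manip, eyes, order
def world(f,u,v,z=None):
    d=np.array([(u-f["cx"])/f["fx"],(v-f["cy"])/f["fy"],1.0])
    R=np.array(f["rotation"]); e=np.array(f["eye"])
    if z is None:
        return e+R@(d*f["range_z"][int(v),int(u)])
    w=R@d; return e+w*(z-e[2])/w[2]
E
python3 - <<'E'
from h import *
o=manip.get_obs(); print(o["time"],o["ee_pos"],np.round(o["tcp_rot"],3),manip.pinch_z)
a=eyes.grab_frame("top"); b=eyes.grab_frame("scene")
import pickle; pickle.dump((a,b),open("f0.pkl","wb"))
print(a["eye"],np.round(a["rotation"],3),a["fx"])
cv2.imwrite("pics/a.png",cv2.resize(a["img"],(800,600),interpolation=cv2.INTER_CUBIC)); cv2.imwrite("pics/b.png",b["img"])
E
```

```text
0.0 [189.58675079 568.91261891 230.49652747] [[-0.949  0.316 -0.001]
 [ 0.316  0.949 -0.001]
 [ 0.    -0.001 -1.   ]] 18.700000000000003
[ 322.81949228   63.87366023 1142.99618415] [[ 0.01  -0.983  0.184]
 [-1.    -0.014 -0.022]
 [ 0.024 -0.184 -0.983]] 357.6587737565885
```

View pics/a.png

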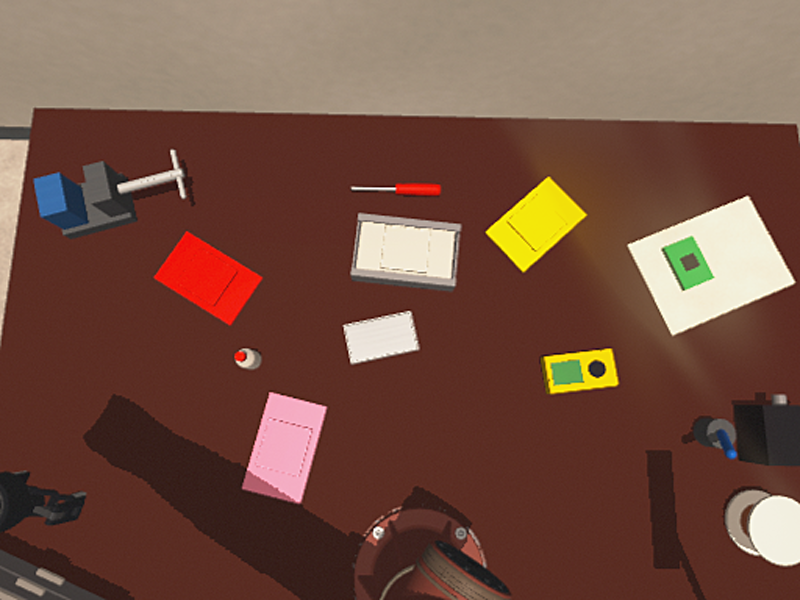

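View pics/b.png

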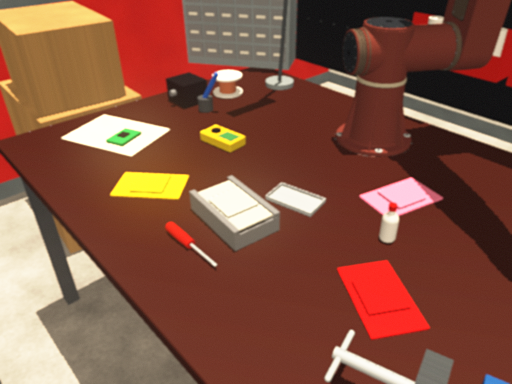

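In the top picture (800x600), these could be taken for the lid:
- pale lid in the grey case (405,248)
- yellow plate (536,224)
- red plate (208,278)
- pink plate (285,447)
- steel tray (381,337)

I choose the pale one in the case, and check it in a close crop.

Run:
```python
from h import *
import pickle; a,b=pickle.load(open("f0.pkl","rb"))
c=a["img"][128:242,210:310]   # rows, cols
cv2.imwrite("pics/c.png",cv2.resize(c,None,fx=5.2,fy=5.2,interpolation=cv2.INTER_CUBIC))
```

```text
(no output)
```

View pics/c.png

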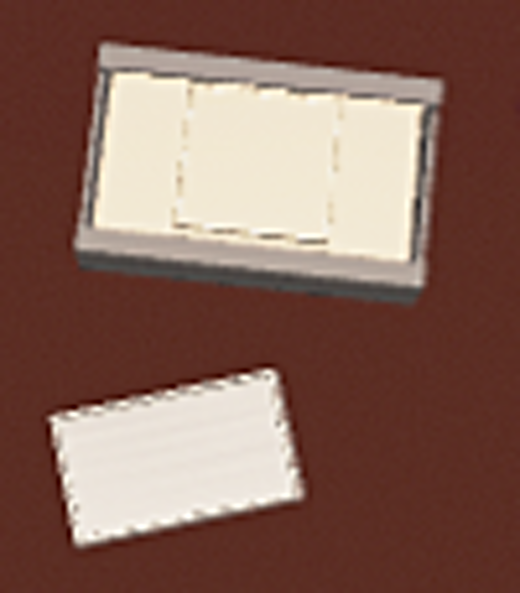

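The crop shows the pale lid with its raised block between the grey case's lips. The case's top corners are at about (103,43), (442,80), (422,287) and (78,250). The tray's rim corners are at (50,415), (277,370), (304,495) and (76,545).

Run:
```python
from h import *
import pickle; a,b=pickle.load(open("f0.pkl","rb"))
def W(p,z): return world(a,210+(p[0]+.5)/5.2-.5,128+(p[1]+.5)/5.2-.5,z)
for n,z,P in [("case",55,[(103,43),(442,80),(422,287),(78,250)]),("tray",12,[(50,415),(277,370),(304,495),(76,545)]),("block",57,[(188,83),(340,98),(328,241),(175,227)])]:
    Q=np.array([W(p,z) for p in P])[:,:2]
    l=(Q[0]-Q[1]+Q[3]-Q[2])/2   # toward +y world
    print(n,Q.mean(0).round(1),"ylen",np.linalg.norm(l).round(1),"xlen",np.linalg.norm((Q[0]-Q[3]+Q[1]-Q[2])/2).round(1),"yaw(y axis from +y)",np.arctan2(-l[0],l[1]).round(4))
for p in [(250,160),(140,140),(270,60),(200,460)]:
    print(world(a,210+p[0]/5.2,128+p[1]/5.2).round(1))
# glue, meter, driver
for p,z in [((248,357),100),((580,370),32),((395,188),10)]: print(world(a,p[0]*.64,p[1]*.64,z).round(0))
```

```text
case [625.   30.4] ylen 207.9 xlen 130.3 yaw(y axis from +y) -0.0948
tray [451.9  79. ] ylen 141.6 xlen 79.8 yaw(y axis from +y) 0.2196
block [625.7  32.7] ylen 92.6 xlen 90.0 yaw(y axis from +y) -0.0812
[625.6  36.1  56.4]
[638.7 103.   50.5]
[709.   22.4  -3.1]
[449.1  63.7   4.6]
[400. 322. 100.]
[ 387. -319.   32.]
[771.  54.  10.]
```

Call:
carry_out([
  [-18.9, -10.2, 3.6, 0, 0, 12.8, 0],
  [-18.9, -10.2, 3.6, 0, 0, 12.8, 0],
  [-18.9, -10.2, 3.6, 0, 0, 12.8, 0],
  [-18.9, -10.2, 3.6, 0, 0, 12.8, 0],
  [-18.9, -10.2, 3.6, 0, 0, 12.8, 0],
  [-18.9, -10.2, 3.6, 0, 0, 12.8, 0],
  [-18.9, -10.2, 3.6, 0, 0, 12.8, 0],
  [-18.9, -10.2, 3.6, 0, 0, 12.8, 0],
  [-18.9, -10.2, 3.6, 0, 0, 12.8, 0],
  [-18.9, -10.2, 3.6, 0, 0, 12.8, 0],
  [-18.9, -10.2, 3.6, 0, 0, 12.8, 0],
  [-18.9, -10.2, 3.6, 0, 0, 12.8, 0],
])

```text
time: 1.1
ee_pos: [528.3, 208.0, 148.1]
tcp_rot: [[0.097, 0.995, -0.0], [0.995, -0.097, 0.0], [0.0, -0.0, -1.0]]
force: [0.2, 1.0, -0.1]
finger_gap: 0.1
gripper_force: 0.0
```

Call:
carry_out([
  [-3.3, 3.8, 1.5, 0, 0, 0, 0],
  [-3.3, 3.8, 1.5, 0, 0, 0, 0],
  [-3.3, 3.8, 1.5, 0, 0, 0, 0],
  [-3.3, 3.8, 1.5, 0, 0, 0, 0],
  [-3.3, 3.8, 1.5, 0, 0, 0, 0],
  [-3.3, 3.8, 1.5, 0, 0, 0, 0],
])

```text
time: 1.6
ee_pos: [631.7, 99.3, 101.9]
tcp_rot: [[0.094, 0.996, -0.003], [0.996, -0.094, 0.0], [0.0, -0.003, -1.0]]
force: [0.5, 0.4, -0.0]
finger_gap: -0.3
gripper_force: 0.0
```

Run:
```python
from h import *
o=manip.get_obs(); print(o["ee_pos"],o["force"])
w=eyes.grab_frame("wrist"); print(w["fx"],w["cx"],w["cy"],np.round(w["tool_from_camera"],3))
cv2.imwrite("pics/w1.png",w["img"])
```

```text
[631.66637986  99.3337409  101.88714507] [ 0.53032975  0.37036709 -0.01847719]
297.3186396354542 254.95473806439324 195.40415794477866 [[ 2.00000e-03 -9.63000e-01 -2.70000e-01  6.75810e+01]
 [ 1.00000e+00  1.00000e-03  0.00000e+00  7.71000e-01]
 [ 0.00000e+00 -2.70000e-01  9.63000e-01 -1.41683e+02]
 [ 0.00000e+00  0.00000e+00  0.00000e+00  1.00000e+00]]
```

View pics/w1.png

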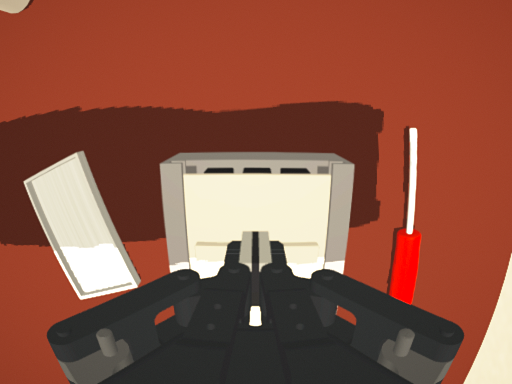

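The wrist view shows the +y end of the lid: the block's end face is near row 245 and the closed fingertips are at (255,235), centred between the lips (186 to 330). I'll go down on the plate just beyond the block.

Call:
carry_out([
  [0, 0, 1.2, 0, 0, 0, 0],
  [0, 0, 1.5, 0, 0, 0, 0],
  [0, 0, 1.6, 0, 0, 0, 0],
  [0, 0, 1.63, 0, 0, 0, 0],
  [0, 0, 1.66, 0, 0, 0, 0],
  [0, 0, 1.66, 0, 0, 0, 0],
])

```text
time: 2.15
ee_pos: [632.6, 101.2, 55.4]
tcp_rot: [[0.091, 0.996, 0.002], [0.996, -0.091, 0.0], [0.0, 0.002, -1.0]]
force: [0.2, 0.6, 0.1]
finger_gap: -0.6
gripper_force: 0.0
```

Call:
carry_out([
  [0, 0, 0, 0, 0, 0, 0],
  [0, 0, 0, 0, 0, 0, 0],
  [0, 0, 0.03, 0, 0, 0, 0],
  [0, 0, 0.03, 0, 0, 0, 0],
])

```text
time: 2.48
ee_pos: [632.0, 100.8, 53.1]
tcp_rot: [[0.091, 0.996, 0.0], [0.996, -0.091, 0.0], [0.0, 0.0, -1.0]]
force: [-1.0, 0.2, -0.3]
finger_gap: -0.3
gripper_force: 0.0
```

Call:
carry_out([
  [-0.1, 0, 0.04, 0, 0, 0, 0],
  [-0.2, 0, 0.04, 0, 0, 0, 0],
  [-0.3, 0, 0.04, 0, 0, 0, 0],
  [-0.35, 0, 0.04, 0, 0, 0, 0],
  [-0.4, 0, 0.04, 0, 0, 0, 0],
  [-0.45, 0, 0.04, 0, 0, 0, 0],
])

```text
time: 2.98
ee_pos: [630.6, 87.3, 51.7]
tcp_rot: [[0.091, 0.996, -0.0], [0.996, -0.091, 0.0], [0.0, -0.0, -1.0]]
force: [0.2, -0.1, -0.8]
finger_gap: 0.3
gripper_force: 0.5
```

Call:
carry_out([
  [-0.04, 0, 0, 0, 0, 0, 0],
  [-0.08, 0, 0, 0, 0, 0, 0],
  [-0.12, 0, 0, 0, 0, 0, 0],
  [-0.16, 0, 0, 0, 0, 0, 0],
])

```text
time: 3.32
ee_pos: [630.5, 84.8, 51.9]
tcp_rot: [[0.09, 0.996, 0.001], [0.996, -0.09, 0.005], [0.005, 0.001, -1.0]]
force: [2.8, 16.6, 0.4]
finger_gap: -0.0
gripper_force: 7.9
```

Call:
carry_out([
  [0, 0, 0, 0, 0, 0, 0],
  [-0.02, 0, 0, 0, 0, 0, 0],
  [-0.02, 0, 0, 0, 0, 0, 0],
])

```text
time: 3.57
ee_pos: [630.4, 84.8, 51.9]
tcp_rot: [[0.089, 0.996, 0.001], [0.996, -0.089, 0.005], [0.005, 0.001, -1.0]]
force: [3.0, 14.2, 0.6]
finger_gap: 0.1
gripper_force: 7.1
```

It holds solid at about 15 N, so the stop is at the -y end and the lid goes towards +y. I'll cross over to the other face.

Call:
carry_out([
  [0.15, 0, 0, 0, 0, 0, 0],
  [0.3, 0, -0.6, 0, 0, 0, 0],
  [-0.5, 0, -0.9, 0, 0, 0, 0],
  [-1.5, 0, -0.9, 0, 0, 0, 0],
  [-2.7, 0, -0.9, 0, 0, 0, 0],
  [-3.8, 0, -0.9, 0, 0, 0, 0],
  [-4.3, 0, -0.9, 0, 0, 0, 0],
  [-4.3, 0, -0.7, 0, 0, 0, 0],
  [-4.3, 0, -0.3, 0, 0, 0, 0],
  [-4.3, 0, -0.05, 0, 0, 0, 0],
  [-4.3, 0, 0, 0, 0, 0, 0],
  [-4.3, 0, 0, 0, 0, 0, 0],
])

```text
time: 4.57
ee_pos: [617.6, -45.0, 50.3]
tcp_rot: [[0.09, 0.996, -0.002], [0.996, -0.09, 0.001], [0.001, -0.002, -1.0]]
force: [-0.8, 0.5, -0.9]
finger_gap: 0.1
gripper_force: 0.0
```

Call:
carry_out([
  [0.2, 0, -0.03, 0, 0, 0, 0],
  [0.35, 0, -0.03, 0, 0, 0, 0],
  [0.45, 0, -0.03, 0, 0, 0, 0],
  [0.55, 0, -0.03, 0, 0, 0, 0],
  [0.65, 0, -0.03, 0, 0, 0, 0],
  [0.75, 0, -0.03, 0, 0, 0, 0],
  [0.85, 0, -0.03, 0, 0, 0, 0],
  [0.95, 0, -0.03, 0, 0, 0, 0],
])

```text
time: 5.23
ee_pos: [621.2, -18.1, 52.9]
tcp_rot: [[0.092, 0.996, 0.0], [0.996, -0.092, -0.0], [-0.0, 0.001, -1.0]]
force: [0.1, -2.9, 2.2]
finger_gap: 0.0
gripper_force: 1.1
```

Call:
carry_out([
  [0.1, 0, 0.04, 0, 0, 0, 0],
  [0.3, 0, 0.04, 0, 0, 0, 0],
  [0.55, 0, 0.04, 0, 0, 0, 0],
  [0.8, 0, 0.04, 0, 0, 0, 0],
  [1.05, 0, 0.04, 0, 0, 0, 0],
  [1.3, 0, 0.04, 0, 0, 0, 0],
  [1.55, 0, 0.04, 0, 0, 0, 0],
  [1.8, 0, 0.04, 0, 0, 0, 0],
  [2.05, 0, 0.04, 0, 0, 0, 0],
  [2.3, 0, 0.04, 0, 0, 0, 0],
  [2.5, 0, 0.04, 0, 0, 0, 0],
  [2.7, 0, 0.04, 0, 0, 0, 0],
])

```text
time: 6.23
ee_pos: [628.3, 63.3, 51.4]
tcp_rot: [[0.091, 0.996, -0.0], [0.996, -0.091, 0.0], [0.0, -0.0, -1.0]]
force: [0.3, -2.2, -0.0]
finger_gap: -0.2
gripper_force: 0.7
```

Call:
carry_out([
  [0.2, 0, 0, 0, 0, 0, 0],
  [0.4, 0, 0, 0, 0, 0, 0],
  [0.6, 0, 0, 0, 0, 0, 0],
  [0.8, 0, 0, 0, 0, 0, 0],
  [1.0, 0, 0, 0, 0, 0, 0],
  [1.2, 0, 0, 0, 0, 0, 0],
  [1.4, 0, 0, 0, 0, 0, 0],
  [1.6, 0, 0, 0, 0, 0, 0],
  [1.8, 0, 0, 0, 0, 0, 0],
  [1.95, 0, 0, 0, 0, 0, 0],
  [2.05, 0, 0, 0, 0, 0, 0],
  [2.1, 0, 0, 0, 0, 0, 0],
])

```text
time: 7.23
ee_pos: [633.7, 125.8, 51.0]
tcp_rot: [[0.091, 0.996, -0.001], [0.996, -0.091, 0.0], [0.0, -0.001, -1.0]]
force: [-1.8, -4.4, -1.3]
finger_gap: -0.1
gripper_force: 1.6
```

Call:
carry_out([
  [-0.3, 0, 0, 0, 0, 0, 0],
  [-0.5, 0, -0.7, 0, 0, 0, 0],
  [-1, 0, -2, 0, 0, 0, 58],
  [-2, 0, -3, 0, 0, 0, 58],
  [-3.2, 0, -3, 0, 0, 0, 58],
  [-4.4, 0, -3, 0, 0, 0, 58],
  [-5.5, 0, -3, 0, 0, 0, 58],
  [-5.5, 0, -3, 0, 0, 0, 58],
  [-5.5, 0, -3, 0, 0, 0, 58],
  [-5.5, 0, -3, 0, 0, 0, 58],
])

```text
time: 8.07
ee_pos: [619.1, -39.1, 141.7]
tcp_rot: [[0.092, 0.996, 0.001], [0.996, -0.092, 0.001], [0.001, 0.001, -1.0]]
force: [0.3, 1.1, 0.8]
finger_gap: 58.0
gripper_force: 0.0
```

Run:
```python
from h import *
import pickle
o=manip.get_obs(); print(o["ee_pos"],o["finger_gap"])
w=eyes.grab_frame("wrist"); pickle.dump((o,w),open("w2.pkl","wb"))
cv2.imwrite("pics/w2.png",cv2.resize(w["img"][60:360,70:450],None,fx=2,fy=2,interpolation=cv2.INTER_CUBIC))
```

```text
[619.1117208  -39.10930587 141.65020037] 57.97876213693205
```

View pics/w2.png

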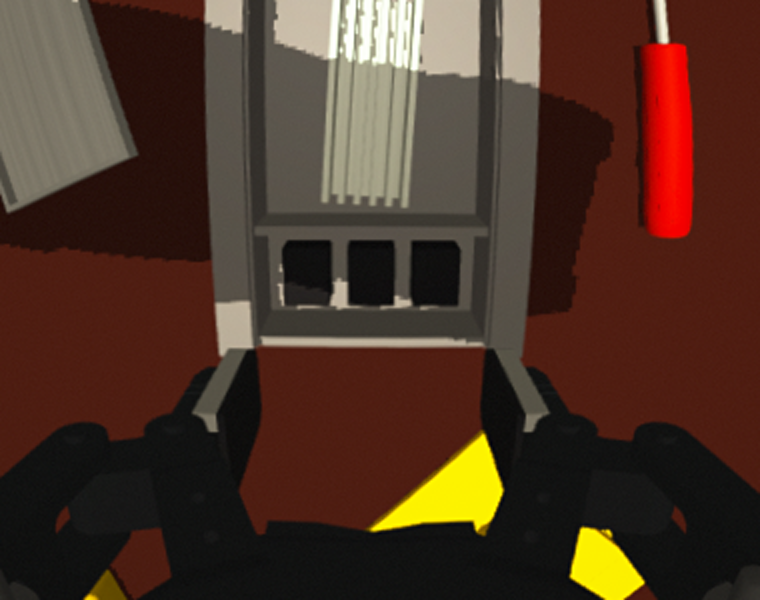

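The compartment is open. The heat sink's near top corners are at crop (322,203) and (408,207), and its sides run up to (335,0) and (424,0). The near end bay shows the relays.

Run:
```python
from h import *
import pickle
o,w=pickle.load(open("w2.pkl","rb"))
T=np.array(w["tool_from_camera"]); R=np.array(o["tcp_rot"]); t=np.array(o["ee_pos"])
def P(p,z):
    u,v=70+(p[0]+.5)/2-.5,60+(p[1]+.5)/2-.5
    a=np.array([u-w["cx"],v-w["cy"]]); r=np.linalg.norm(a); th=r/w["fx"]
    d=np.r_[a/r*np.sin(th),np.cos(th)]
    d=R@T[:3,:3]@d; e=R@T[:3,3]+t
    return (e+d*(z-e[2])/d[2])[:2]
A,B,C,D=[P(p,39) for p in [(322,203),(408,207),(335,0),(424,0)]]
print("corners",A,B,C,D,"width",np.linalg.norm(A-B))
y=(C-A)/np.linalg.norm(C-A)+(D-B)/np.linalg.norm(D-B); y/=np.linalg.norm(y)
c=(A+B)/2+45*y; print("sink",c,"ydir",y,"yaw of y axis",np.arctan2(-y[0],y[1]))
# case: -y end top corners of lips at z=55
E,F=P((219,354),55),P((523,354),55); print("case end",E,F,np.linalg.norm(E-F),(E+F)/2)
d=c-t[:2]; print("tool shift units",(R.T[:2,:2]@d)/30, "yaw tool",np.arctan2(-R[0,0],R[1,0]))
```

```text
corners [602.54490273  -8.72354369] [638.03509714 -13.67170165] [615.98244747  74.73317263] [651.8532301   71.64771423] width 35.83347828945778
sink [627.46388293  33.22686836] ydir [0.15941962 0.98721091] yaw of y axis -0.16010272850489918
case end [552.57352953 -66.165129  ] [681.99272472 -77.96010231] 129.95556732017647 [617.28312712 -72.06261565]
tool shift units [2.42659076 0.05546347] yaw tool -0.09210109501105376
```

Call:
carry_out([
  [1.2, 0.05, 0, 0, 0, 0.65, 58],
  [2.2, 0.05, 0.5, 0, 0, 0.65, 58],
  [2.43, 0.05, 1.5, 0, 0, 0.65, 58],
  [2.43, 0.05, 2.3, 0, 0, 0.65, 58],
  [2.43, 0.05, 2.8, 0, 0, 0.65, 58],
  [2.43, 0.05, 3.2, 0, 0, 0.65, 58],
  [2.43, 0.05, 3.6, 0, 0, 0.65, 58],
  [2.43, 0.05, 4.0, 0, 0, 0.65, 58],
  [2.43, 0.05, 4.25, 0, 0, 0.65, 58],
  [2.43, 0.05, 4.35, 0, 0, 0.65, 58],
  [2.43, 0.05, 4.38, 0, 0, 0.65, 58],
  [2.43, 0.05, 4.38, 0, 0, 0.65, 58],
])

```text
time: 9.12
ee_pos: [627.5, 33.3, 10.5]
tcp_rot: [[0.159, 0.987, 0.001], [0.987, -0.159, 0.0], [0.0, 0.001, -1.0]]
force: [-0.2, -0.1, 0.2]
finger_gap: 57.7
gripper_force: 0.0
```

Call:
carry_out([
  [0, 0, 0, 0, 0, 0, 30],
  [0, 0, 0, 0, 0, 0, 30],
  [0, 0, 0, 0, 0, 0, 30],
  [0, 0, 0, 0, 0, 0, 30],
  [0, 0, 0, 0, 0, 0, 30],
  [0, 0, 0, 0, 0, 0, 30],
], squeeze=50)

```text
time: 9.62
ee_pos: [627.9, 33.3, 11.1]
tcp_rot: [[0.159, 0.987, 0.002], [0.987, -0.159, -0.0], [0.0, 0.002, -1.0]]
force: [0.3, -0.4, 5.8]
finger_gap: 35.3
gripper_force: 51.9
```

Call:
carry_out([
  [0, 0, -0.2, 0, 0, 0, 30],
  [0, 0, -0.6, 0, 0, 0, 30],
  [0, 0, -1.2, 0, 0, 0, 30],
  [0, 0, -1.8, 0, 0, 0, 30],
  [0, 0, -2.4, 0, 0, 0, 30],
  [0, 0, -3.0, 0, 0, 0, 30],
  [0, 0, -3.4, 0, 0, 0, 30],
  [0, 0, -3.4, 0, 0, 0, 30],
  [0, 0, -3.4, 0, 0, 0, 30],
])

```text
time: 10.37
ee_pos: [627.6, 33.4, 112.5]
tcp_rot: [[0.159, 0.987, 0.001], [0.987, -0.159, -0.0], [0.0, 0.001, -1.0]]
force: [1.1, 0.5, -4.2]
finger_gap: 35.2
gripper_force: 51.0
```

Run:
```python
from h import *
import pickle
o=manip.get_obs(); print(o["ee_pos"],o["finger_gap"],o["gripper_force"],o["force"])
w=eyes.grab_frame("top"); pickle.dump((o,w),open("w3.pkl","wb"))
i=w["img"][100:250,180:380]
cv2.imwrite("pics/w3.png",cv2.resize(i,None,fx=4,fy=4,interpolation=cv2.INTER_CUBIC))
```

```text
[627.60367065  33.41639319 112.54140611] 35.21698047043047 51.02265000343323 [ 1.06108658  0.54020358 -4.15503591]
```

View pics/w3.png

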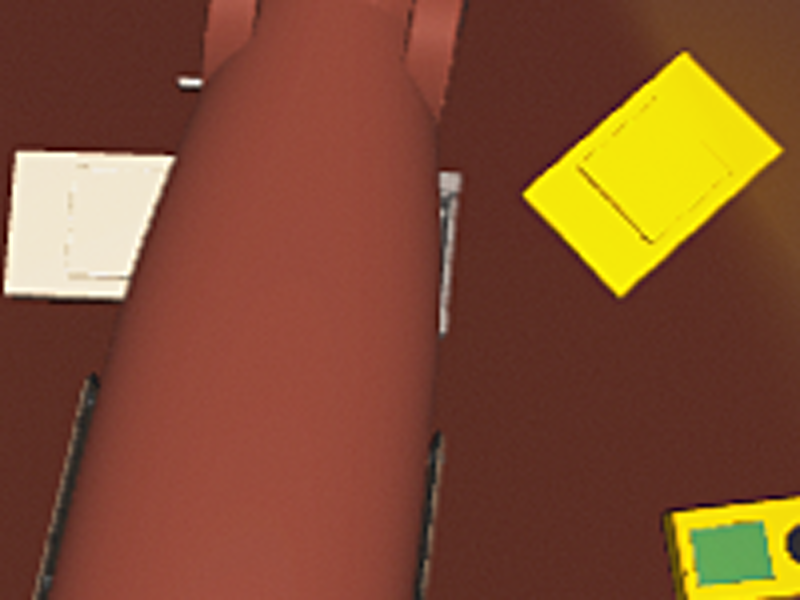

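The top view shows the lid hanging level beyond the case's +y end (crop (10 to 175, 150 to 300)); the arm hides the rest. The grip holds, so on to above the tray.

Call:
carry_out([
  [0.1, -1.0, 0, 0, 0, -0.6, 30],
  [0.2, -2.0, 0, 0, 0, -1.3, 30],
  [0.3, -3.0, 0, 0, 0, -2.0, 30],
  [0.4, -4.0, 0, 0, 0, -2.6, 30],
  [0.5, -5.0, 0, 0, 0, -3.2, 30],
  [0.6, -5.7, 0.3, 0, 0, -3.6, 30],
  [0.6, -6.0, 1.0, 0, 0, -3.6, 30],
  [0.6, -6.0, 1.7, 0, 0, -3.6, 30],
  [0.6, -6.0, 2.0, 0, 0, -3.6, 30],
  [0.6, -6.0, 2.0, 0, 0, -3.6, 30],
  [0.6, -6.0, 2.0, 0, 0, -3.6, 30],
])

```text
time: 11.33
ee_pos: [451.9, 79.8, 51.6]
tcp_rot: [[-0.216, 0.976, -0.002], [0.976, 0.216, 0.0], [0.001, -0.001, -1.0]]
force: [-0.3, -0.8, -2.5]
finger_gap: 35.1
gripper_force: 51.2
```

Run:
```python
from h import *
import pickle
o=manip.get_obs(); print(o["ee_pos"],o["finger_gap"],o["force"],np.arctan2(-o["tcp_rot"][0][0],o["tcp_rot"][1][0]))
w=eyes.grab_frame("wrist"); pickle.dump((o,w),open("w4.pkl","wb"))
cv2.imwrite("pics/w4.png",cv2.resize(w["img"][60:360,70:450],None,fx=2,fy=2,interpolation=cv2.INTER_CUBIC))
```

```text
[451.91621329  79.80954189  51.59287056] 35.144260958085724 [-0.28593717 -0.81183893 -2.50721614] 0.21733549746218772
```

View pics/w4.png

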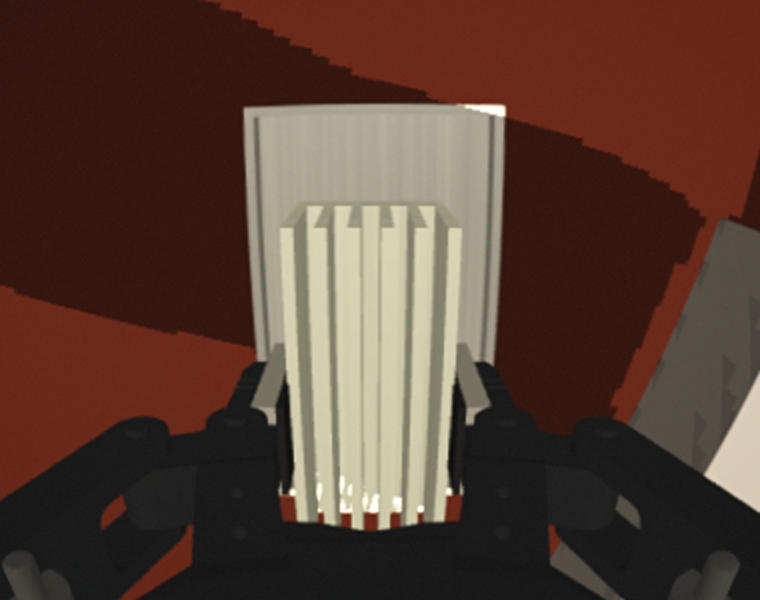

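The tray's far end runs from crop (244,108) to (505,106) and the heat sink is centred and parallel over it (281 to 462). I'll lower it.

Call:
carry_out([
  [0, 0, 0.4, 0, 0, 0, 30],
  [0, 0, 0.8, 0, 0, 0, 30],
  [0, 0, 1.1, 0, 0, 0, 30],
  [0, 0, 1.25, 0, 0, 0, 30],
  [0, 0, 1.32, 0, 0, 0, 30],
  [0, 0, 1.36, 0, 0, 0, 30],
  [0, 0, 1.38, 0, 0, 0, 30],
  [0, 0, 1.4, 0, 0, 0, 30],
  [0, 0, 1.4, 0, 0, 0, 30],
])

```text
time: 12.13
ee_pos: [452.6, 79.8, 10.3]
tcp_rot: [[-0.216, 0.976, 0.001], [0.976, 0.216, 0.0], [-0.0, 0.001, -1.0]]
force: [-0.8, -0.1, -3.0]
finger_gap: 35.1
gripper_force: 51.4
```

Call:
carry_out([
  [0, 0, 0.02, 0, 0, 0, 30],
  [0, 0, 0.04, 0, 0, 0, 30],
  [0, 0, 0.06, 0, 0, 0, 30],
  [0, 0, 0.06, 0, 0, 0, 30],
])

```text
time: 12.47
ee_pos: [452.6, 79.8, 9.0]
tcp_rot: [[-0.216, 0.976, 0.001], [0.976, 0.216, -0.0], [-0.0, 0.001, -1.0]]
force: [-2.9, 1.2, 5.0]
finger_gap: 35.4
gripper_force: 52.4
```

Contact with the tray floor. I'll open slightly, then rise.

Call:
carry_out([
  [0, 0, 0, 0, 0, 0, 41],
  [0, 0, 0, 0, 0, 0, 41],
  [0, 0, 0, 0, 0, 0, 41],
  [0, 0, -0.1, 0, 0, 0, 41],
  [0, 0, -0.25, 0, 0, 0, 43],
  [0, 0, -0.5, 0, 0, 0, 48],
  [0, 0, -1, 0, 0, 0, 55],
  [0, 0, -1.8, 0, 0, 0, 55],
  [0, 0, -2.8, 0, 0, 0, 55],
  [0, 0, -3.8, 0, 0, 0, 55],
  [0, 0, -4.5, 0, 0, 0, 55],
  [0, 0, -4.5, 0, 0, 0, 55],
])

```text
time: 13.47
ee_pos: [454.9, 79.6, 149.0]
tcp_rot: [[-0.216, 0.976, 0.008], [0.976, 0.216, -0.001], [-0.002, 0.007, -1.0]]
force: [0.5, 0.6, 0.8]
finger_gap: 54.8
gripper_force: 0.0
```

Call:
carry_out([
  [-1.2, -0.3, -0.5, 0, 0, 0, 55],
  [-2.4, -0.6, -1, 0, 0, 0, 55],
  [-3.6, -1, -1, 0, 0, 0, 55],
  [-4.8, -1, -1, 0, 0, 0, 55],
  [-6, -1, -1, 0, 0, 0, 55],
  [-7.2, -1, -1, 0, 0, 0, 55],
  [-8, -1, -1, 0, 0, 0, 55],
  [-8, -1, -1, 0, 0, 0, 55],
  [-8, -1, -1, 0, 0, 0, 55],
])

```text
time: 14.22
ee_pos: [474.6, -162.0, 173.1]
tcp_rot: [[-0.214, 0.977, -0.001], [0.977, 0.214, 0.001], [0.001, -0.0, -1.0]]
force: [0.6, 0.0, 0.0]
finger_gap: 55.0
gripper_force: 0.0
```

Run:
```python
from h import *
o=manip.get_obs(); print(o["time"],o["ee_pos"],o["finger_gap"],o["force"])
w=eyes.grab_frame("top")
i=w["img"][110:250,160:340]
print(world(w,244,216))
cv2.imwrite("pics/w5.png",cv2.resize(i,None,fx=4,fy=4,interpolation=cv2.INTER_CUBIC))
```

```text
14.2167 [ 474.58715401 -161.99474209  173.0500682 ] 55.00008022939955 [0.63264868 0.02263274 0.01783291]
[448.03325737  77.74994329  25.30388292]
```

View pics/w5.png

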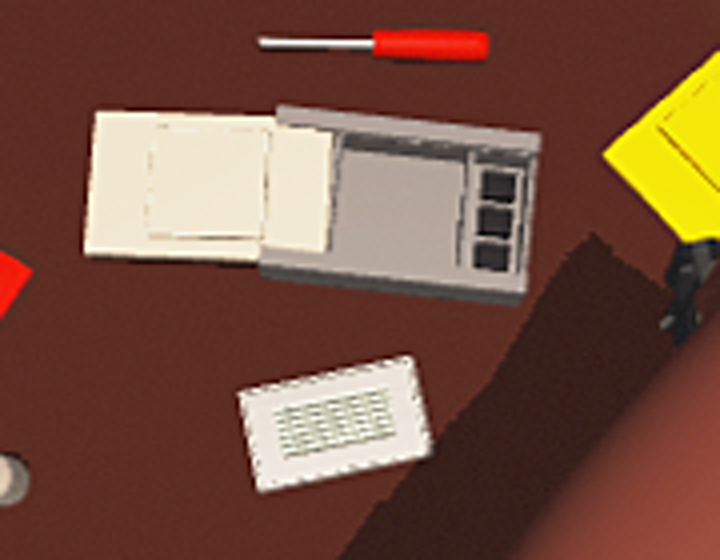

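The heat sink sits centred in the tray at crop (337,423). The lid hangs level in its tracks, about 151 mm out (block centre (208,182), case centre (399,200)). The bystanders look unmoved.

```bash
python3 -c "
from station import order; print(order.finish_job())"
```

```text
the job is handed in; nothing more can be done
None
```

I slid the lid about 151 mm towards +y, where it hangs level in its tracks, set the heat sink flat in the steel tray, and handed the job in at about 14 s; no verdict came back.

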